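# Hang washed mouthpiece caps on the draining pegs in reverse order

## Task

Four washed clarinet mouthpiece caps stand in a row on the dipping stand. Move them to the draining rack and hang each mouth down on its own angled peg, fully seated, with the row in reverse order as seen from the robot: the leftmost cap goes on the rightmost peg, the next one on the peg beside it, and so on to the rightmost cap on the leftmost peg. Leave all four hanging still, let go of.

Things in the scene. Friction and masses are not known exactly. Their poses are not given: they have to be found in the camera images.
- cap_soprano: The smallest of four bright metal mouthpiece caps: round straight cup standing mouth down, 32 mm diameter, 60 mm high, wall 2 mm, closed end 3 mm (inside 28 mm wide, 57 mm deep), top 6 mm chamfered. About 45 g. Origin: on its axis at the INNER face of the closed end, 57 mm above the rim, 3 mm below the outer top; z from mouth to closed end (up).
- saucer_soprano: Fixed steel drip saucer, 64 mm across, 4 mm thick, under the smallest cap at the start (all four look alike and stay on the dipping stand). A stub 8 mm thick rises 26 mm from its middle into the cap: lift the cap straight up. Origin: centre of its underside, on the board; z up, x and y as the dipping stand's.
- cap_bflat: The second smallest of four bright metal mouthpiece caps: round straight cup standing mouth down, 38 mm diameter, 68 mm high, wall 2 mm, closed end 3 mm (inside 34 mm wide, 65 mm deep), top 6 mm chamfered. About 60 g. Origin: on its axis at the INNER face of the closed end, 65 mm above the rim, 3 mm below the outer top; z from mouth to closed end (up).
- saucer_bflat: Fixed steel drip saucer, 64 mm across, 4 mm thick, under the second smallest cap at the start (all four look alike and stay on the dipping stand). A stub 8 mm thick rises 26 mm from its middle into the cap: lift the cap straight up. Origin: centre of its underside, on the board; z up, x and y as the dipping stand's.
- cap_alto: The second largest of four bright metal mouthpiece caps: round straight cup standing mouth down, 44 mm diameter, 76 mm high, wall 2 mm, closed end 3 mm (inside 40 mm wide, 73 mm deep), top 6 mm chamfered. About 75 g. Origin: on its axis at the INNER face of the closed end, 73 mm above the rim, 3 mm below the outer top; z from mouth to closed end (up).
- saucer_alto: Fixed steel drip saucer, 64 mm across, 4 mm thick, under the second largest cap at the start (all four look alike and stay on the dipping stand). A stub 8 mm thick rises 26 mm from its middle into the cap: lift the cap straight up. Origin: centre of its underside, on the board; z up, x and y as the dipping stand's.
- cap_bass: The largest of four bright metal mouthpiece caps: round straight cup standing mouth down, 50 mm diameter, 84 mm high, wall 2 mm, closed end 3 mm (inside 46 mm wide, 81 mm deep), top 6 mm chamfered. About 90 g. Origin: on its axis at the INNER face of the closed end, 81 mm above the rim, 3 mm below the outer top; z from mouth to closed end (up).
- saucer_bass: Fixed steel drip saucer, 64 mm across, 4 mm thick, under the largest cap at the start (all four look alike and stay on the dipping stand). A stub 8 mm thick rises 26 mm from its middle into the cap: lift the cap straight up. Origin: centre of its underside, on the board; z up, x and y as the dipping stand's.
- dip_stand: Dipping stand, fixed: mid-brown board 94 mm (x) by 342 mm (y), 16 mm high, end cheeks 26 mm high. Carries the four saucers in a row along its y at +127.5, +42.5, -42.5, -127.5 mm. Origin: centre of underside; x away from the robot, y to its left, within 0.25 rad.
- peg_rack: Draining rack, fixed: dark base 100 (x) by 330 (y) by 16 mm high; four equal brass pegs at y = +127.5, +42.5, -42.5, -127.5 mm, 12 mm thick, leaning 15 degrees to the rack's -x (to the robot). Domed peg top at x -7.4, z 114.4 mm; foot at x +19. A hung cap's closed end rests on the dome, rim clear of the base, loose, may lean. Origin: centre of underside; x away from the robot, y to its left, within 0.25 rad.
There are look-alikes about, which are no part of the job. Leave any brown or turquoise look-alike of the cap_bass alone.

How it is judged:
At the end, for the whole second after the job is handed in: Each cap hangs mouth down and at rest on the peg that mirrors its starting saucer (leftmost saucer, rightmost peg): its origin within 16 mm of the peg top in height, 28 mm along the rack's x, 26 mm along its y; leaning under 0.7 rad (((y of saucer_soprano in the frame of dip_stand between 0.1075 and 0.1475 m and y of cap_soprano in the frame of peg_rack between -0.1535 and -0.1015 m) or (y of saucer_soprano in the frame of dip_stand between 0.0225 and 0.0625 m and y of cap_soprano in the frame of peg_rack between -0.0685 and -0.0165 m) or (y of saucer_soprano in the frame of dip_stand between -0.0625 and -0.0225 m and y of cap_soprano in the frame of peg_rack between 0.0165 and 0.0685 m) or (y of saucer_soprano in the frame of dip_stand between -0.1475 and -0.1075 m and y of cap_soprano in the frame of peg_rack between 0.1015 and 0.1535 m)) and x of cap_soprano in the frame of peg_rack between -0.0354 and 0.0206 m and z of cap_soprano in the frame of peg_rack between 0.0984 and 0.1304 m and angle between each of cap_soprano, cap_bflat, cap_alto, cap_bass's own z axis and vertical below 0.7 rad and linear speed of each of cap_soprano, cap_bflat, cap_alto, cap_bass below 0.03 m/s and angular speed of each of cap_soprano, cap_bflat, cap_alto, cap_bass below 0.5 rad/s and ((y of saucer_bflat in the frame of dip_stand between 0.1075 and 0.1475 m and y of cap_bflat in the frame of peg_rack between -0.1535 and -0.1015 m) or (y of saucer_bflat in the frame of dip_stand between 0.0225 and 0.0625 m and y of cap_bflat in the frame of peg_rack between -0.0685 and -0.0165 m) or (y of saucer_bflat in the frame of dip_stand between -0.0625 and -0.0225 m and y of cap_bflat in the frame of peg_rack between 0.0165 and 0.0685 m) or (y of saucer_bflat in the frame of dip_stand between -0.1475 and -0.1075 m and y of cap_bflat in the frame of peg_rack between 0.1015 and 0.1535 m)) and x of cap_bflat in the frame of peg_rack between -0.0354 and 0.0206 m and z of cap_bflat in the frame of peg_rack between 0.0984 and 0.1304 m and ((y of saucer_alto in the frame of dip_stand between 0.1075 and 0.1475 m and y of cap_alto in the frame of peg_rack between -0.1535 and -0.1015 m) or (y of saucer_alto in the frame of dip_stand between 0.0225 and 0.0625 m and y of cap_alto in the frame of peg_rack between -0.0685 and -0.0165 m) or (y of saucer_alto in the frame of dip_stand between -0.0625 and -0.0225 m and y of cap_alto in the frame of peg_rack between 0.0165 and 0.0685 m) or (y of saucer_alto in the frame of dip_stand between -0.1475 and -0.1075 m and y of cap_alto in the frame of peg_rack between 0.1015 and 0.1535 m)) and x of cap_alto in the frame of peg_rack between -0.0354 and 0.0206 m and z of cap_alto in the frame of peg_rack between 0.0984 and 0.1304 m and ((y of saucer_bass in the frame of dip_stand between 0.1075 and 0.1475 m and y of cap_bass in the frame of peg_rack between -0.1535 and -0.1015 m) or (y of saucer_bass in the frame of dip_stand between 0.0225 and 0.0625 m and y of cap_bass in the frame of peg_rack between -0.0685 and -0.0165 m) or (y of saucer_bass in the frame of dip_stand between -0.0625 and -0.0225 m and y of cap_bass in the frame of peg_rack between 0.0165 and 0.0685 m) or (y of saucer_bass in the frame of dip_stand between -0.1475 and -0.1075 m and y of cap_bass in the frame of peg_rack between 0.1015 and 0.1535 m)) and x of cap_bass in the frame of peg_rack between -0.0354 and 0.0206 m and z of cap_bass in the frame of peg_rack between 0.0984 and 0.1304 m); the robot touches nothing.
It also fails if it takes over 115 s, if anything falls off the work surface, if the arm or the gripper's body presses on something with over 40 N, if the wrist force passes 120 N, or if a joint passes its speed limit or range.

## Robot

A 6-joint arm with a two-finger parallel gripper is mounted at the origin on the work surface. World frame = base frame: x ahead of the robot, y to its left, z up, the work surface at z = 0. Lengths are in m, angles in rad, forces in N, time in s.
With the tool pointing down it reaches from about 0.375 to 0.975 m from the base axis. Payload 3.8 kg.
Tool frame: the origin (TCP) lies between the finger pads; the fingertips stand 22 mm ahead of it and the grasp point (between the pads) lies 3 mm ahead of it; z points along the fingers, y is the direction in which the jaws open and shut (so a half turn about z gives the same grasp; the last joint's range is limited). The gripper opens to 85 mm and grips with 20 to 120 N. Pads are 22 mm wide; open, the fingers measure 114 mm over their backs; the gripper's body (76 mm by 85 mm) begins 54 mm behind the grasp point. The pads swing forward as they close: fully open they stand 13 mm farther back than shut.
Start: joints at [-1.315, 0.264, 1.604, -0, 1.274, -0.037], TCP at [0.195, -0.646, 0.253] pointing down, gripper open.
Joint ranges: [-2.63, 2.63], [-0.94, 2.18], [0.31, 2.57], [-1.31, 4.45], [0, 2.66], [-2.55, 2.55]. Speed limits (rad/s): [2.57, 2.57, 3.14, 3.14, 3.14, 3.14].

## Interface

Orientations are given as a rotation vector (axis times angle).
In Python, from workcell import * gives the robot as it stands.
- The arm moves only by the tool step_arm, never from a script. Its argument "motion" is a list that holds one entry, the list of rows, each a list of 7 numbers: the finger opening in m, from 0 to 0.0854, then the shift along the world's x, y, z in m, then the turn, a rotation vector about the world's x, y, z in degrees. A call has exactly 8 rows; each row is the pose to reach, as a shift and turn from the pose measured when the call began; what a row does not reach only later rows make up. A row lasts 1/8 s, in which the tool goes at most 62.5 mm and 10.7 degrees, less where a joint would pass 70% of its speed; a pose out of reach is approached as far as the arm can. A call with a gripper value outside its range is refused whole. The fingers move at their own pace and stop on an object; "newtons" is the grip in N (left out, the last holds). Time passes only in rows, so rows that repeat a pose let the fingers close, or fill a call up. It gives the time, the measured TCP pose, the force and the opening at its end, in the units of the state.
- read_state(): the state, without advancing time (a new reading comes with each control period).
- read_camera(name): name is "scene" or "top" or "wrist"; returns (picture, depth): 480x640x3 uint8, blue, green, red; 480x640 float32, m along the optical axis (not along the pixel's ray), 0 where there is no reading.
- get_calibration(name): a dict with "K" (3x3 intrinsics, pixels), "world_from_camera" (4x4, takes a point from camera to world coordinates). Camera axes: x right, y down, z forward; pixel columns grow to the right and rows downward; lengths in m; the calibration is good to about 2 mm. The wrist camera is an equidistant fisheye: a pixel r from the principal point sees the ray r / f radians off the axis. A picture is of the moment at which its call begins: read the wrist's pose just before it. get_calibration takes no time and is no camera call; for the wrist camera it gives the pose at the moment of the call.
- finish_job(): hands the job in, once; it reports no verdict.
Trained networks look in the newest picture that a camera, given by its name, has taken for a name from the list of things; names that differ only in an ending like _2 or _b are one class to them, and where a whole thing is asked for, a point or a joint stands for the part that bears it (a point fixed in the world has none). Each returns a list of dicts, best first, with "score" (0 to 1); they miss things now and then, are a little off and sometimes report something else, mostly with a low value. They report only what shows in the picture. A call takes as long as a camera call. They do not tell look-alikes from the thing itself.
- spot_in(camera, thing): "xyz" ([x, y, z] in m, in the coordinates of the camera as it stood for that picture, good to about 4 mm: the middle of the surface that is visible of it).
- regions_of(camera, thing): "region" (480x640 bool, what is visible of it).
The state is a dict: "time": time; "q": joint angles; "joint_vel": joint speeds; "joint_torque": joint torques, N m; "tool_pos": TCP position; "tcp_rot": TCP orientation; "wrist_force": force on the tool from outside, world axes, zero at the start; "torque": the same for the moment, N m; "width": opening from 0.0 (shut) to 1.0 (fully open).
Only numpy, scipy, OpenCV 4.12 (cv2) and the standard library are available. Lean on these libraries where they do the work, as an engineer would, in place of code of your own. Each camera call takes 0.05 s, during which the arm holds its last target. There are 200 camera calls.

## Working session

There is one attempt and no reset: what is moved stays moved. The work goes in short steps, Python scripts to look and compute and a tool call to move; the robot and the scene stay as the last step left them, time stands still between calls to the robot, and variables do not carry over. Pictures are saved under pics/ and viewed, on a budget of 14 in all, crops included, one or two more only if the job needs it, and the job is handed in when it is done.

Besides the shell and the picture viewer there is one more tool, called after "Call:" as name(argument=value, ...), one argument or row to a line, values as JSON. step_arm: Moves the arm, as the interface text tells. Its arguments: {"type":"object","properties":{"motion":{"type":"array"},"newtons":{"type":"number"}},"required":["motion"]}

```bash
mkdir -p pics
python3 - <<'E'
from workcell import *
import cv2,numpy as np
s=read_state();print(s['time'],s['tool_pos'],s['tcp_rot'],s['width'])
for c in['scene','top']:
    im,d=read_camera(c);cv2.imwrite(f'pics/{c}0.png',im)
    T=get_calibration(c)['world_from_camera'];print(c,np.round(T,3).tolist())
    for t in['cap_soprano','cap_bflat','cap_alto','cap_bass','saucer_bass','dip_stand','peg_rack']:
        print(t,[(round(r['score'],2),np.round((T@np.r_[r['xyz'],1])[:3],3).tolist()) for r in spot_in(c,t)][:6])
E
```

```text
0.0 [ 0.19465169 -0.6456117   0.25196216] [-3.10581322e+00 -4.57977840e-01  3.83168382e-04] 0.996297029698542
scene [[0.37, 0.8, -0.472, 1.098], [0.929, -0.325, 0.178, -0.276], [-0.01, -0.504, -0.864, 1.184], [0.0, 0.0, 0.0, 1.0]]
cap_soprano [(0.63, [0.491, -0.344, 0.072]), (0.34, [0.481, -0.344, 0.023])]
cap_bflat [(0.96, [0.509, -0.175, 0.081])]
cap_alto [(0.7, [0.523, -0.093, 0.082]), (0.42, [0.523, -0.091, 0.02])]
cap_bass [(0.93, [0.5, -0.265, 0.097]), (0.85, [0.567, -0.449, 0.079]), (0.79, [0.627, -0.27, 0.081]), (0.67, [0.38, -0.331, 0.071])]
saucer_bass []
dip_stand [(0.96, [0.514, -0.218, 0.016])]
peg_rack [(0.81, [0.558, 0.177, 0.019])]
top [[-0.012, -0.997, 0.076, 0.418], [-1.0, 0.012, -0.002, -0.037], [0.001, -0.076, -0.997, 1.044], [0.0, 0.0, 0.0, 1.0]]
cap_soprano [(0.8, [0.479, -0.336, 0.079])]
cap_bflat [(0.78, [0.497, -0.173, 0.085])]
cap_alto [(0.79, [0.508, -0.093, 0.093])]
cap_bass [(0.79, [0.477, -0.26, 0.102]), (0.75, [0.549, -0.447, 0.081]), (0.63, [0.61, -0.267, 0.084]), (0.62, [0.358, -0.324, 0.08])]
saucer_bass [(0.5, [0.491, -0.245, 0.019])]
dip_stand [(0.76, [0.486, -0.213, 0.013])]
peg_rack [(0.82, [0.552, 0.181, 0.016]), (0.74, [0.477, -0.258, 0.103])]
```

View pics/top0.png

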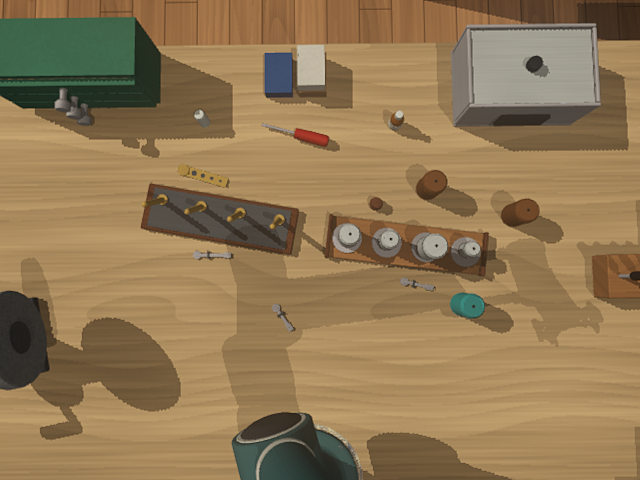

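View pics/scene0.png

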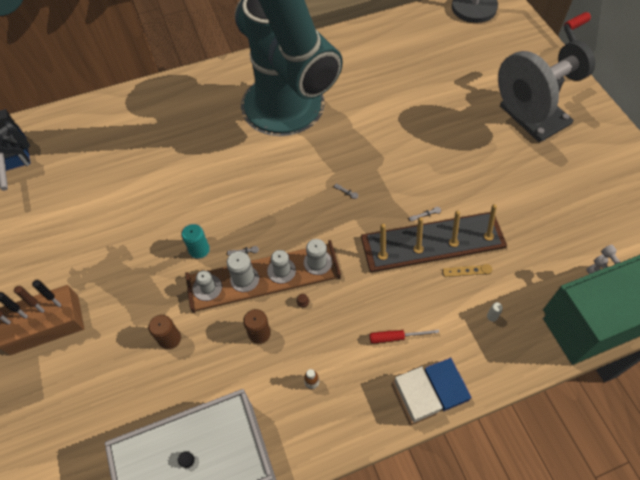

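```bash
cat > h.py <<'E'
from workcell import *
import cv2,numpy as np
def cloud(c):
    im,d=read_camera(c);k=get_calibration(c);K=k['K'];T=k['world_from_camera']
    v,u=np.mgrid[:480,:640];x=np.stack([(u-K[0,2])/K[0,0]*d,(v-K[1,2])/K[1,1]*d,d],-1)
    P=x@T[:3,:3].T+T[:3,3];P[d==0]=np.nan
    return im,P
E
python3 - <<'E'
from h import *
H=dict(alto=(.096,[.512,-.093],22),bflat=(.088,[.5,-.173],19),bass=(.104,[.485,-.26],25),soprano=(.080,[.482,-.338],16))
for c in['scene','top']:
    im,P=cloud(c);print(c)
    for n,(h,g,R) in H.items():
        m=(np.hypot(P[...,0]-g[0],P[...,1]-g[1])<.045)&(P[...,2]>.035)
        Q=P[m];zt=np.percentile(Q[:,2],90)
        # top disc
        t=Q[Q[:,2]>zt-.003];(cx,cy),r=cv2.minEnclosingCircle(t[:,:2].astype(np.float32))
        print(n,len(Q),'ztop',zt.round(4),'exp',h,'disc n',len(t),'mid',np.median(t,0).round(4)[:2],'enc',round(cx,4),round(cy,4),round(r,4))
    # stand / rack surfaces
    m=(P[...,0]>.42)&(P[...,0]<.68)&(P[...,1]>-.0)&(P[...,1]<.37)
    pk=m&(P[...,2]>.06)&(P[...,2]<.13)
    n,l,s,ce=cv2.connectedComponentsWithStats(pk.astype(np.uint8))
    for i in range(1,n):
        if s[i,4]<4: continue
        Q=P[l==i];z=Q[:,2].max();t=Q[Q[:,2]>z-.012];print('peg',ce[i].round(),s[i,4],'zmax',z.round(4),len(t),t.mean(0).round(4), 'fit',np.polyfit(Q[:,2],Q[:,0],1).round(3))
    for nm,yl,yh in(('rack',.0,.38),('stand',-.42,-.02)):
        a=(P[...,1]>yl)&(P[...,1]<yh)&(P[...,0]>.40)&(P[...,0]<.66)&(abs(P[...,2]-.016)<.005)
        print(nm,a.sum(),cv2.minAreaRect(P[a][:,:2].astype(np.float32)*1000),np.median(P[a][:,2]).round(4))
E
```

```text
scene
alto 500 ztop 0.0978 exp 0.096 disc n 172 mid [ 0.5108 -0.0936] enc 0.5111 -0.093 0.0209
bflat 373 ztop 0.0894 exp 0.088 disc n 127 mid [ 0.5    -0.1742] enc 0.5003 -0.173 0.0175
bass 681 ztop 0.1058 exp 0.104 disc n 234 mid [ 0.4842 -0.2598] enc 0.4844 -0.2603 0.023
soprano 275 ztop 0.0817 exp 0.08 disc n 75 mid [ 0.4783 -0.3414] enc 0.4798 -0.3414 0.0135
peg [492. 214.] 112 zmax 0.1176 29 [0.5727 0.3079 0.1118] fit [-0.301  0.606]
peg [456. 221.] 111 zmax 0.118 29 [0.5581 0.2244 0.1117] fit [-0.26   0.587]
peg [420. 227.] 111 zmax 0.119 26 [0.5412 0.1417 0.1119] fit [-0.285  0.574]
peg [383. 234.] 122 zmax 0.1158 33 [0.5263 0.0585 0.1101] fit [-0.293  0.559]
rack 4100 ((535.4180908203125, 186.5904541015625), (330.4393615722656, 141.2648162841797), 79.14655303955078) 0.0174
stand 3195 ((527.643798828125, -217.72808837890625), (219.30714416503906, 343.0872497558594), 3.3077728748321533) 0.0166
top
alto 414 ztop 0.0968 exp 0.096 disc n 214 mid [ 0.5082 -0.0939] enc 0.5079 -0.094 0.02
bflat 328 ztop 0.0885 exp 0.088 disc n 173 mid [ 0.4979 -0.1756] enc 0.4982 -0.1763 0.0172
bass 645 ztop 0.1051 exp 0.104 disc n 286 mid [ 0.4817 -0.2619] enc 0.4819 -0.2622 0.0228
soprano 275 ztop 0.0806 exp 0.08 disc n 114 mid [ 0.4774 -0.3427] enc 0.4775 -0.3417 0.0144
peg [149. 203.] 89 zmax 0.1159 35 [0.5701 0.3066 0.1113] fit [-0.266  0.6  ]
peg [191. 210.] 75 zmax 0.115 36 [0.555  0.2231 0.1102] fit [-0.289  0.587]
peg [233. 218.] 66 zmax 0.1146 35 [0.5396 0.1401 0.1107] fit [-0.292  0.572]
peg [274. 225.] 60 zmax 0.1168 32 [0.5238 0.0574 0.1113] fit [-0.319  0.56 ]
rack 6408 ((552.88623046875, 181.71560668945312), (329.9879150390625, 100.19640350341797), 79.45706176757812) 0.0165
stand 4419 ((534.8922729492188, -224.61251831054688), (341.3241882324219, 182.2447052001953), 82.39636993408203) 0.0158
```

Call:
step_arm(
  motion=[
    [[0.08, 0.04, 0.04, 0, 0, 0, 8], [0.08, 0.08, 0.085, 0, 0, 0, 17], [0.08, 0.12, 0.13, 0, 0, 0, 26], [0.08, 0.16, 0.175, 0, 0, 0, 36], [0.08, 0.2, 0.22, 0, 0, 0, 46], [0.08, 0.24, 0.26, 0, 0, 0, 56], [0.08, 0.284, 0.3045, -0.03, 0, 0, 62.7], [0.08, 0.284, 0.3045, -0.06, 0, 0, 62.7]],
  ],
  newtons=30,
)

```text
time: 1.9
tool_pos: [0.482, -0.3395, 0.1941]
tcp_rot: [2.408, 2.013, 0.003]
wrist_force: [-0.8, -0.6, -0.9]
width: 0.934
```

Call:
step_arm(
  motion=[
    [[0.07, -0.003, -0.002, -0.04, 0, 0, 0], [0.07, -0.003, -0.002, -0.08, 0, 0, 0], [0.07, -0.003, -0.002, -0.11, 0, 0, 0], [0.07, -0.003, -0.002, -0.13, 0, 0, 0], [0.07, -0.003, -0.002, -0.139, 0, 0, 0], [0.07, -0.003, -0.002, -0.139, 0, 0, 0], [0.07, -0.003, -0.002, -0.139, 0, 0, 0], [0.07, -0.003, -0.002, -0.139, 0, 0, 0]],
  ],
)

```text
time: 2.9
tool_pos: [0.4799, -0.3422, 0.0565]
tcp_rot: [2.406, 2.011, 0.004]
wrist_force: [-0.1, -1.0, -0.2]
width: 0.82
```

Run:
```python
from h import *
print(read_state()['tool_pos'],read_state()['wrist_force'])
im,d=read_camera('wrist');cv2.imwrite('pics/w1.png',im)
```

```text
[ 0.47987221 -0.3421683   0.05649206] [-0.09689728 -0.95671489 -0.16878667]
```

View pics/w1.png

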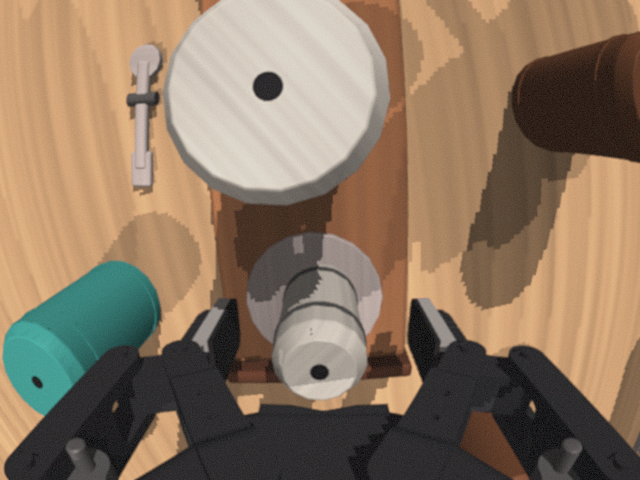

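The soprano cap (320,370) lies centred between the open pads (215 and 430), clear of the turquoise look-alike. Closing and lifting.

Call:
step_arm(
  motion=[
    [[0.0, 0, 0, 0, 0, 0, 0], [0.0, 0, 0, 0, 0, 0, 0], [0.0, 0, 0, 0, 0, 0, 0], [0.0, 0, 0, 0, 0, 0, 0], [0.0, 0, 0, 0, 0, 0, 0], [0.0, 0, 0, 0, 0, 0, 0], [0.0, 0, 0, 0.01, 0, 0, 0], [0.0, 0, 0, 0.04, 0, 0, 0]],
  ],
  newtons=35,
)

```text
time: 3.95
tool_pos: [0.478, -0.3407, 0.0945]
tcp_rot: [2.41, 2.015, 0.002]
wrist_force: [-0.8, 0.1, -0.8]
width: 0.357
```

Call:
step_arm(
  motion=[
    [[0.0, 0, 0, 0.05, 0, 0, 0], [0.0, 0.0, 0.02, 0.1, 0, 0, 0], [0.0, 0.01, 0.07, 0.13, 0, 0, 0], [0.0, 0.02, 0.125, 0.145, 0, 0, 0], [0.0, 0.03, 0.18, 0.145, -0.5, -3, 0], [0.0, 0.04, 0.235, 0.145, -1, -6, 0], [0.0, 0.045, 0.29, 0.145, -1.8, -10, 0], [0.0, 0.05, 0.345, 0.145, -2.74, -14.75, 0]],
  ],
)

```text
time: 4.95
tool_pos: [0.5281, 0.006, 0.2399]
tcp_rot: [2.246, 1.877, 0.251]
wrist_force: [0.8, -0.1, -1.0]
width: 0.363
```

```bash
cat >> h.py <<'E'
from scipy.spatial.transform import Rotation as R
PEG=dict(P1=(.570,.307,.1144),P2=(.555,.224,.1144),P3=(.5395,.141,.1144),P4=(.524,.058,.1144))
a=np.array([.2544,-.0473,-.966])
def go(peg,dz,back):
    "shift from here to the pose with the cap `back` m off its seat on peg; dz = TCP below cap top"
    s=read_state();r=R.from_rotvec(s['tcp_rot']);print('pos',s['tool_pos'],'toolz',r.as_matrix()[:,2].round(3),'w',round(s['width'],3))
    for b in back: print(b,(np.array(PEG[peg])+(dz-.003-b)*a-s['tool_pos']).round(4))
    z=r.as_matrix()[:,2];print('turn to tilt',np.degrees(np.cross(z,a)).round(2))
E
python3 -c "
from h import *
go('P1',.0245,[.08,.04,.002])"
```

```text
pos [0.52807214 0.00598723 0.2398583 ] toolz [ 0.259 -0.047 -0.965] w 0.363
0.08 [ 0.027   0.3038 -0.0689]
0.04 [ 0.0372  0.3019 -0.1076]
0.002 [ 0.0469  0.3001 -0.1443]
turn to tilt [-0.04  0.25 -0.02]
```

Call:
step_arm(
  motion=[
    [[0.0, 0.005, 0.055, 0, 0, 0, 0], [0.0, 0.01, 0.11, 0, 0, 0, 0], [0.0, 0.015, 0.165, 0, 0, 0, 0], [0.0, 0.02, 0.22, 0, 0, 0, 0], [0.0, 0.027, 0.27, 0, 0, 0, 0], [0.0, 0.027, 0.304, -0.025, 0, 0, 0], [0.0, 0.027, 0.304, -0.069, 0, 0, 0], [0.0, 0.027, 0.304, -0.069, 0, 0, 0]],
  ],
)

```text
time: 5.95
tool_pos: [0.5515, 0.3085, 0.1657]
tcp_rot: [2.247, 1.88, 0.237]
wrist_force: [-0.1, -0.7, -1.3]
width: 0.357
```

```bash
python3 -c "
from h import *
go('P1',.0245,[.08,.04,.002])
im,d=read_camera('top');im2,d=read_camera('scene')
cv2.imwrite('pics/c1.png',np.hstack([cv2.resize(im[120:300,80:280],(400,360)),cv2.resize(im2[120:300,350:550],(400,360))]))"
```

```text
pos [0.55152669 0.30850815 0.16573609] toolz [ 0.25  -0.052 -0.967] w 0.357
0.08 [0.0036 0.0013 0.0052]
0.04 [ 0.0138 -0.0006 -0.0335]
0.002 [ 0.0234 -0.0024 -0.0702]
turn to tilt [ 0.23 -0.24  0.07]
```

View pics/c1.png

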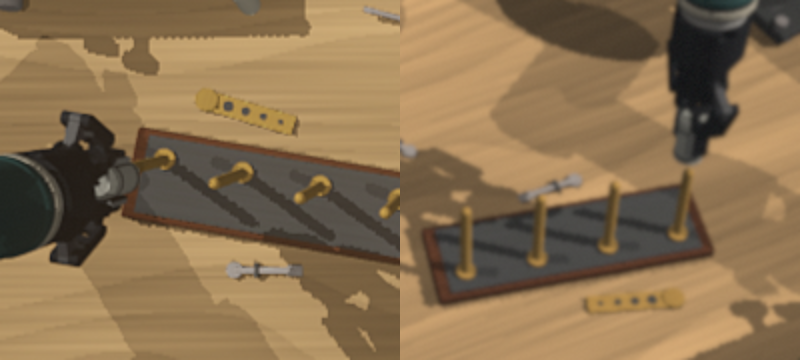

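Both views show the soprano cap in line with peg 1 (left view peg at (160,160), right view (685,175)), rim just above it. Lowering along the peg.

Call:
step_arm(
  motion=[
    [[0.0, 0.004, 0.001, 0.003, 0, 0, 0], [0.0, 0.006, 0.001, -0.005, 0, 0, 0], [0.0, 0.009, 0.0, -0.018, 0, 0, 0], [0.0, 0.0138, -0.0006, -0.0335, 0, 0, 0], [0.0, 0.018, -0.0015, -0.05, 0, 0, 0], [0.0, 0.0215, -0.002, -0.063, 0, 0, 0], [0.0, 0.0234, -0.0024, -0.07, 0, 0, 0], [0.0, 0.0234, -0.0024, -0.07, 0, 0, 0]],
  ],
)

```text
time: 7.05
tool_pos: [0.5781, 0.307, 0.1]
tcp_rot: [2.247, 1.877, 0.248]
wrist_force: [1.2, -0.4, -0.9]
width: 0.362
```

Call:
step_arm(
  motion=[
    [[0.0, -0.002, -0.001, -0.003, 0, 0, 0], [0.0, -0.002, -0.001, -0.005, 0, 0, 0], [0.0, -0.002, -0.001, -0.0055, 0, 0, 0], [0.0, -0.002, -0.001, -0.0055, 0, 0, 0], [0.0, -0.002, -0.001, -0.0055, 0, 0, 0], [0.0, -0.002, -0.001, -0.0055, 0, 0, 0], [0.0, -0.002, -0.001, -0.0055, 0, 0, 0], [0.0, -0.002, -0.001, -0.0055, 0, 0, 0]],
  ],
)

```text
time: 8.05
tool_pos: [0.5762, 0.3061, 0.095]
tcp_rot: [2.247, 1.877, 0.248]
wrist_force: [-2.9, -0.8, 4.6]
width: 0.365
```

The wrist force shows dome contact. Opening.

Call:
step_arm(
  motion=[
    [[0.07, 0, 0, 0.0005, 0, 0, 0], [0.07, 0, 0, 0.0005, 0, 0, 0], [0.07, 0, 0, 0.0005, 0, 0, 0], [0.07, 0, 0, 0.0005, 0, 0, 0], [0.07, -0.005, 0.001, 0.02, 0, 0, 0], [0.07, -0.012, 0.002, 0.05, 0, 0, 0], [0.07, -0.022, 0.0045, 0.09, 0, 0, 0], [0.07, -0.033, 0.006, 0.13, 0, 0, 0]],
  ],
)

```text
time: 9.05
tool_pos: [0.5428, 0.3124, 0.2277]
tcp_rot: [2.247, 1.877, 0.25]
wrist_force: [1.2, 0.1, -0.3]
width: 0.819
```

```bash
python3 -c "
from h import *
print(read_state()['tool_pos'])
im2,P=cloud('scene')
m=(np.hypot(P[...,0]-.57,P[...,1]-.307)<.035)&(P[...,2]>.03)&(P[...,2]<.16)
Q=P[m];print(len(Q),Q[:,2].max(),Q[Q[:,2]>Q[:,2].max()-.006].mean(0))
cv2.imwrite('pics/c2.png',cv2.resize(im2[120:300,350:550],(600,540)))"
```

```text
[0.54281157 0.31235837 0.22765404]
382 0.12266150538246112 [0.57389304 0.30743272 0.1185785 ]
```

View pics/c2.png

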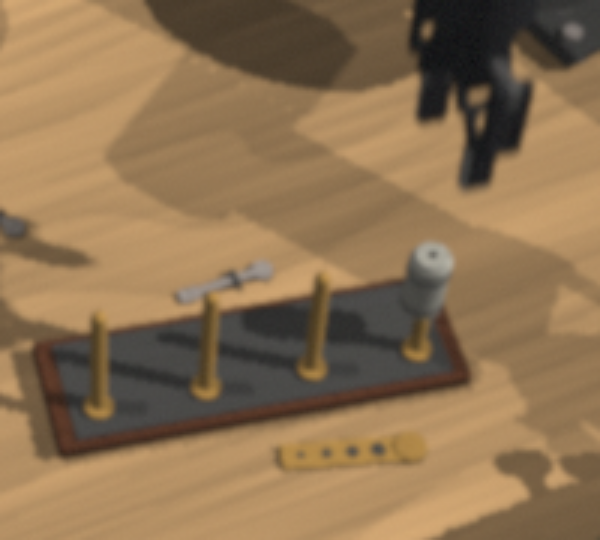

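The soprano cap hangs seated on peg 1 (430,280). Next the bass cap.

Call:
step_arm(
  motion=[
    [[0.075, -0.005, -0.04, 0.0, 0, 0, 0], [0.075, -0.01, -0.095, 0.0, 0.5, 2.5, 0], [0.075, -0.02, -0.155, 0.0, 1, 6, 0], [0.075, -0.03, -0.215, 0.0, 1.8, 10, 0], [0.075, -0.04, -0.275, 0.0, 2.4, 13, 0], [0.075, -0.05, -0.335, 0, 2.74, 14.9, 0], [0.075, -0.055, -0.395, 0, 2.74, 14.9, 0], [0.075, -0.06, -0.453, 0, 2.74, 14.9, 0]],
  ],
)

```text
time: 10.1
tool_pos: [0.4845, -0.1406, 0.2366]
tcp_rot: [2.409, 2.01, 0.019]
wrist_force: [1.8, 0.9, 0.7]
width: 0.875
```

Call:
step_arm(
  motion=[
    [[0.075, -0.001, -0.055, 0.0, 0, 0, 0], [0.075, -0.0015, -0.105, 0, 0, 0.5, 0], [0.075, -0.0015, -0.1204, -0.03, 0, 0.5, 0], [0.075, -0.0015, -0.1204, -0.07, 0, 0.5, 0], [0.075, -0.0015, -0.1204, -0.11, 0, 0.5, 0], [0.075, -0.0015, -0.1204, -0.14, 0, 0.5, 0], [0.075, -0.0015, -0.1204, -0.1576, 0, 0.5, 0], [0.075, -0.0015, -0.1204, -0.1576, 0, 0.5, 0]],
  ],
)

```text
time: 11.1
tool_pos: [0.4825, -0.2605, 0.0785]
tcp_rot: [-2.409, -2.011, -0.008]
wrist_force: [0.1, 0.7, 0.3]
width: 0.877
```

Call:
step_arm(
  motion=[
    [[0.0, 0, 0, 0, 0, 0, 0], [0.0, 0, 0, 0, 0, 0, 0], [0.0, 0, 0, 0, 0, 0, 0], [0.0, 0, 0, 0, 0, 0, 0], [0.0, 0, 0, 0, 0, 0, 0], [0.0, 0, 0, 0.01, 0, 0, 0], [0.0, 0, 0, 0.04, 0, 0, 0], [0.0, 0, 0, 0.09, 0, 0, 0]],
  ],
)

```text
time: 12.1
tool_pos: [0.4806, -0.2594, 0.1673]
tcp_rot: [-2.405, -2.007, -0.005]
wrist_force: [0.6, -0.1, -0.4]
width: 0.574
```

```bash
python3 -c "
from h import *
go('P2',.0255,[.105,.05,.002])"
```

```text
pos [ 0.48059567 -0.2594234   0.16733298] toolz [-0.003  0.009 -1.   ] w 0.574
0.105 [0.0534 0.4873 0.0268]
0.05 [ 0.0674  0.4847 -0.0264]
0.002 [ 0.0796  0.4825 -0.0727]
turn to tilt [ -3.19 -14.74  -0.12]
```

Call:
step_arm(
  motion=[
    [[0.0, 0, 0.015, 0.05, 0, 0, 0], [0.0, 0.005, 0.06, 0.08, 0, 0, 0], [0.0, 0.01, 0.115, 0.085, -0.5, -3, 0], [0.0, 0.02, 0.175, 0.085, -1.0, -6, 0], [0.0, 0.03, 0.235, 0.085, -2, -9, 0], [0.0, 0.038, 0.295, 0.085, -2.5, -12, 0], [0.0, 0.045, 0.355, 0.085, -3.2, -14.74, 0], [0.0, 0.052, 0.41, 0.085, -3.2, -14.74, 0]],
  ],
)

```text
time: 13.1
tool_pos: [0.5312, 0.1526, 0.2525]
tcp_rot: [2.249, 1.881, 0.244]
wrist_force: [0.5, -0.5, -0.9]
width: 0.571
```

```bash
python3 -c "
from h import *
go('P2',.0255,[.105,.05,.002])"
```

```text
pos [0.5312394  0.15261767 0.25252493] toolz [ 0.252 -0.046 -0.967] w 0.571
0.105 [ 0.0028  0.0753 -0.0584]
0.05 [ 0.0168  0.0727 -0.1116]
0.002 [ 0.029   0.0704 -0.1579]
turn to tilt [-0.05 -0.14 -0.01]
```

Call:
step_arm(
  motion=[
    [[0.0, 0.002, 0.05, -0.01, 0, 0, 0], [0.0, 0.0028, 0.0753, -0.03, 0, 0, 0], [0.0, 0.0028, 0.0753, -0.0584, 0, 0, 0], [0.0, 0.0028, 0.0753, -0.0584, 0, 0, 0], [0.0, 0.01, 0.074, -0.085, 0, 0, 0], [0.0, 0.0168, 0.0727, -0.1116, 0, 0, 0], [0.0, 0.0245, 0.0713, -0.1406, 0, 0, 0], [0.0, 0.0245, 0.0713, -0.1406, 0, 0, 0]],
  ],
)

```text
time: 14.1
tool_pos: [0.5547, 0.2226, 0.1106]
tcp_rot: [2.252, 1.881, 0.238]
wrist_force: [-0.3, 0.3, -0.5]
width: 0.567
```

```bash
python3 -c "
from h import *
go('P2',.0255,[.02,.0,-.001]);print(read_state()['wrist_force'])"
```

```text
pos [0.55471563 0.22255203 0.11060704] toolz [ 0.248 -0.049 -0.967] w 0.567
0.02 [0.0009 0.0013 0.0014]
0.0 [ 0.006   0.0004 -0.0179]
-0.001 [ 0.0063  0.0003 -0.0189]
turn to tilt [ 0.06 -0.36  0.03]
[-0.31428458  0.25469434 -0.54774845]
```

Call:
step_arm(
  motion=[
    [[0.0, 0.002, 0.001, -0.006, 0, 0, 0], [0.0, 0.004, 0.001, -0.012, 0, 0, 0], [0.0, 0.006, 0.001, -0.0175, 0, 0, 0], [0.0, 0.006, 0.001, -0.0175, 0, 0, 0], [0.0, 0.006, 0.001, -0.0175, 0, 0, 0], [0.075, 0.006, 0.001, -0.0175, 0, 0, 0], [0.075, 0.006, 0.001, -0.0175, 0, 0, 0], [0.075, 0.006, 0.001, -0.0175, 0, 0, 0]],
  ],
)

```text
time: 15.1
tool_pos: [0.5608, 0.2236, 0.093]
tcp_rot: [2.252, 1.881, 0.238]
wrist_force: [0.0, -0.8, -0.1]
width: 0.877
```

Call:
step_arm(
  motion=[
    [[0.075, 0, 0, 0, 0, 0, 0], [0.075, 0, 0, 0, 0, 0, 0], [0.075, -0.004, 0.001, 0.015, 0, 0, 0], [0.075, -0.008, 0.0015, 0.03, 0, 0, 0], [0.075, -0.016, 0.003, 0.06, 0, 0, 0], [0.075, -0.024, 0.0045, 0.09, 0, 0, 0], [0.075, -0.032, 0.006, 0.12, 0, 0, 0], [0.075, -0.036, 0.007, 0.135, 0, 0, 0]],
  ],
)

```text
time: 16.1
tool_pos: [0.5254, 0.2313, 0.2317]
tcp_rot: [2.25, 1.88, 0.245]
wrist_force: [0.6, 0.5, 0.6]
width: 0.879
```

```bash
cat >> h.py <<'E'
def chk(names,f=None):
    im2,P=cloud('scene')
    for p in names:
        x,y,_=PEG[p];m=(np.hypot(P[...,0]-x,P[...,1]-y)<.035)&(P[...,2]>.03)&(P[...,2]<.16)
        Q=P[m];z=Q[:,2].max();print(p,len(Q),z.round(4),Q[Q[:,2]>z-.006].mean(0).round(4))
    if f: cv2.imwrite(f,cv2.resize(im2[120:300,330:530],(600,540)))
E
python3 -c "
from h import *
print(read_state()['tool_pos'],read_state()['width'])
chk(['P1','P2'],'pics/c3.png')"
```

```text
[0.52541915 0.23130147 0.23174718] 0.8790942694031119
P1 383 0.1224 [0.5741 0.3072 0.1184]
P2 754 0.1236 [0.5594 0.2242 0.1195]
```

View pics/c3.png

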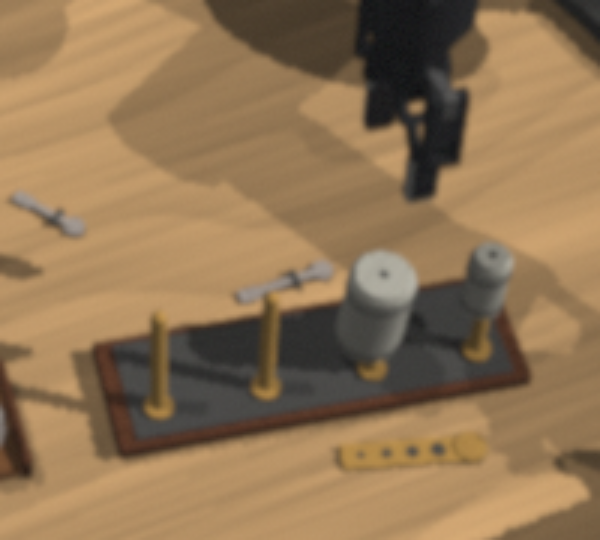

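Bass (380,310) and soprano (490,280) both hang seated. Next B-flat.

Call:
step_arm(
  motion=[
    [[0.07, -0.004, -0.04, 0.0, 0, 0, 0], [0.07, -0.008, -0.095, 0.0, 0.5, 2.5, 0], [0.07, -0.012, -0.155, 0.0, 1, 6, 0], [0.07, -0.016, -0.215, 0.0, 1.8, 10, 0], [0.07, -0.02, -0.275, 0.0, 2.4, 13, 0], [0.07, -0.023, -0.335, 0, 2.74, 14.75, 0], [0.07, -0.026, -0.385, 0, 2.74, 14.75, 0], [0.07, -0.026, -0.4063, 0, 2.74, 14.75, 0]],
  ],
)

```text
time: 17.15
tool_pos: [0.499, -0.1774, 0.2321]
tcp_rot: [-2.413, -2.008, 0.001]
wrist_force: [0.1, 0.6, -0.4]
width: 0.819
```

Call:
step_arm(
  motion=[
    [[0.07, 0, 0.002, -0.04, 0, 0, 0], [0.07, 0, 0.002, -0.085, 0, 0, 0], [0.07, 0, 0.002, -0.125, 0, 0, 0], [0.07, 0, 0.002, -0.155, 0, 0, 0], [0.07, 0, 0.002, -0.169, 0, 0, 0], [0.07, 0, 0.002, -0.169, 0, 0, 0], [0.0, 0, 0.002, -0.169, 0, 0, 0], [0.0, 0, 0.002, -0.169, 0, 0, 0]],
  ],
)

```text
time: 18.15
tool_pos: [0.5004, -0.176, 0.065]
tcp_rot: [2.414, 2.01, 0.002]
wrist_force: [0.0, 0.2, 1.1]
width: 0.437
```

Call:
step_arm(
  motion=[
    [[0.0, 0, 0, 0, 0, 0, 0], [0.0, 0, 0, 0, 0, 0, 0], [0.0, 0, 0, 0, 0, 0, 0], [0.0, 0, 0, 0.0, 0, 0, 0], [0.0, 0, 0, 0.01, 0, 0, 0], [0.0, 0, 0, 0.04, 0, 0, 0], [0.0, 0, 0, 0.09, 0, 0, 0], [0.0, 0, 0, 0.13, 0, 0, 0]],
  ],
)

```text
time: 19.15
tool_pos: [0.5007, -0.1761, 0.1974]
tcp_rot: [2.413, 2.009, 0.003]
wrist_force: [0.5, -0.9, 0.5]
width: 0.435
```

```bash
python3 -c "
from h import *
go('P3',.025,[.105,.05,.002])"
```

```text
pos [ 0.50073079 -0.17609002  0.19744146] toolz [ 0.003 -0.    -1.   ] w 0.435
0.105 [ 0.0177  0.321  -0.0029]
0.05 [ 0.0316  0.3184 -0.056 ]
0.002 [ 0.0439  0.3161 -0.1024]
turn to tilt [-2.700e+00 -1.443e+01 -1.000e-02]
```

Call:
step_arm(
  motion=[
    [[0.0, 0.002, 0.03, 0.02, 0, 0, 0], [0.0, 0.005, 0.085, 0.03, -0.5, -3, 0], [0.0, 0.008, 0.145, 0.03, -1, -6, 0], [0.0, 0.011, 0.205, 0.03, -1.8, -10, 0], [0.0, 0.014, 0.265, 0.03, -2.5, -13, 0], [0.0, 0.0177, 0.31, 0.02, -2.7, -14.43, 0], [0.0, 0.0177, 0.321, 0, -2.7, -14.43, 0], [0.0, 0.0177, 0.321, 0, -2.7, -14.43, 0]],
  ],
)

```text
time: 20.15
tool_pos: [0.5167, 0.1456, 0.1959]
tcp_rot: [2.253, 1.881, 0.239]
wrist_force: [-0.7, -0.2, -0.6]
width: 0.432
```

```bash
python3 -c "
from h import *
go('P3',.0235,[.08,.05,.02,.0])"
```

```text
pos [0.51673538 0.14558599 0.19593691] toolz [ 0.248 -0.047 -0.968] w 0.432
0.08 [ 0.0076 -0.0018 -0.0241]
0.05 [ 0.0153 -0.0032 -0.053 ]
0.02 [ 0.0229 -0.0046 -0.082 ]
0.0 [ 0.028  -0.0056 -0.1013]
turn to tilt [-0.01 -0.37  0.02]
```

Call:
step_arm(
  motion=[
    [[0.0, 0.0076, -0.0018, -0.02, 0, 0, 0], [0.0, 0.009, -0.002, -0.03, 0, 0, 0], [0.0, 0.0153, -0.0032, -0.053, 0, 0, 0], [0.0, 0.019, -0.004, -0.068, 0, 0, 0], [0.0, 0.0229, -0.0046, -0.082, 0, 0, 0], [0.0, 0.026, -0.0052, -0.093, 0, 0, 0], [0.0, 0.0278, -0.0056, -0.1005, 0, 0, 0], [0.0, 0.0278, -0.0056, -0.1005, 0, 0, 0]],
  ],
)

```text
time: 21.15
tool_pos: [0.5447, 0.1399, 0.0953]
tcp_rot: [2.253, 1.881, 0.238]
wrist_force: [-0.5, 0.3, 0.1]
width: 0.436
```

```bash
python3 -c "
from h import *
go('P3',.0235,[.002,.0]);print(read_state()['wrist_force'])"
```

```text
pos [0.54466637 0.13993423 0.09532407] toolz [ 0.248 -0.047 -0.968] w 0.436
0.002 [-0.0005  0.0002  0.0012]
0.0 [ 0.      0.0001 -0.0007]
turn to tilt [ 0.01 -0.38  0.02]
[-0.52288066  0.27888481  0.06557957]
```

Call:
step_arm(
  motion=[
    [[0.07, 0, 0, -0.0005, 0, 0, 0], [0.07, 0, 0, -0.0005, 0, 0, 0], [0.07, 0, 0, -0.0005, 0, 0, 0], [0.07, 0, 0, -0.0005, 0, 0, 0], [0.07, 0, 0, 0, 0, 0, 0], [0.07, -0.004, 0.001, 0.015, 0, 0, 0], [0.07, -0.01, 0.002, 0.04, 0, 0, 0], [0.07, -0.024, 0.0045, 0.09, 0, 0, 0]],
  ],
)

```text
time: 22.15
tool_pos: [0.519, 0.144, 0.1849]
tcp_rot: [2.255, 1.882, 0.233]
wrist_force: [0.3, 0.0, 1.2]
width: 0.823
```

Call:
step_arm(
  motion=[
    [[0.07, -0.005, -0.01, 0.03, 0, 0, 0], [0.07, -0.004, -0.04, 0.05, 0.5, 2.5, 0], [0.07, -0.006, -0.09, 0.05, 1, 6, 0], [0.07, -0.008, -0.14, 0.05, 1.8, 10, 0], [0.07, -0.01, -0.19, 0.05, 2.4, 13, 0], [0.07, -0.01, -0.225, 0.05, 2.74, 14.4, 0], [0.07, -0.01, -0.2375, 0.05, 2.74, 14.4, 0], [0.07, -0.01, -0.2375, 0.05, 2.74, 14.4, 0]],
  ],
)

```text
time: 23.15
tool_pos: [0.5089, -0.0936, 0.2354]
tcp_rot: [-2.412, -2.011, 0.006]
wrist_force: [-0.4, 0.1, 0.6]
width: 0.822
```

```bash
python3 -c "
from h import *
s=read_state();print(s['tool_pos'],s['width'],np.array([.5095,-.0935,.071])-s['tool_pos'])
chk(['P1','P2','P3'],'pics/c4.png')
im,P=cloud('top');m=(np.hypot(P[...,0]-.51,P[...,1]+.093)<.04)&(P[...,2]>.08)&(P[...,2]<.11);print(m.sum(),P[m].mean(0))"
```

```text
[ 0.50886056 -0.09361976  0.2353838 ] 0.8223351909153399 [ 6.39435734e-04  1.19757984e-04 -1.64383803e-01]
P1 383 0.124 [0.5753 0.3068 0.1198]
P2 754 0.1227 [0.5596 0.2243 0.1187]
P3 489 0.1252 [0.5461 0.1397 0.1206]
28 [ 0.50126839 -0.07662203  0.09210428]
```

View pics/c4.png

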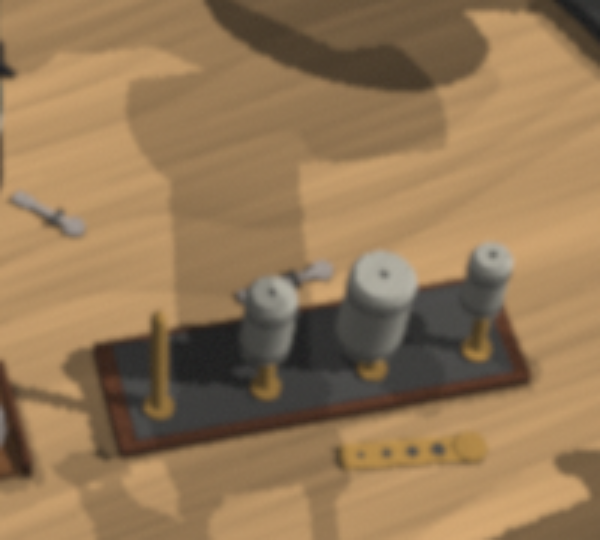

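Three caps hang; peg 4 (160,360) is free. Alto next; the gripper stands right above it.

Call:
step_arm(
  motion=[
    [[0.07, 0.0005, 0, -0.04, 0, 0, 0], [0.07, 0.0005, 0, -0.085, 0, 0, 0], [0.07, 0.0005, 0, -0.125, 0, 0, 0], [0.07, 0.0005, 0, -0.155, 0, 0, 0], [0.07, 0.0005, 0, -0.1645, 0, 0, 0], [0.07, 0.0005, 0, -0.1645, 0, 0, 0], [0.0, 0.0005, 0, -0.1645, 0, 0, 0], [0.0, 0.0005, 0, -0.1645, 0, 0, 0]],
  ],
)

```text
time: 24.25
tool_pos: [0.5107, -0.0926, 0.0725]
tcp_rot: [2.411, 2.014, -0.003]
wrist_force: [-0.3, 0.1, 4.1]
width: 0.512
```

Call:
step_arm(
  motion=[
    [[0.0, 0, 0, 0, 0, 0, 0], [0.0, 0, 0, 0, 0, 0, 0], [0.0, 0, 0, 0, 0, 0, 0], [0.0, 0, 0, 0.0, 0, 0, 0], [0.0, 0, 0, 0.01, 0, 0, 0], [0.0, 0, 0, 0.04, 0, 0, 0], [0.0, 0, 0, 0.09, 0, 0, 0], [0.0, 0, 0, 0.13, 0, 0, 0]],
  ],
)

```text
time: 25.25
tool_pos: [0.5109, -0.0926, 0.2048]
tcp_rot: [2.41, 2.013, -0.001]
wrist_force: [0.8, 0.2, -0.3]
width: 0.513
```

```bash
python3 -c "
from h import *
go('P4',.0245,[.105,.05,.002])"
```

```text
pos [ 0.51091606 -0.09262095  0.20483337] toolz [ 0.    -0.001 -1.   ] w 0.513
0.105 [-0.0082  0.1546 -0.0098]
0.05 [ 0.0058  0.152  -0.0629]
0.002 [ 0.018   0.1497 -0.1093]
turn to tilt [ -2.63 -14.57   0.02]
```

Call:
step_arm(
  motion=[
    [[0.0, -0.002, 0.03, 0.015, -0.5, -3, 0], [0.0, -0.004, 0.075, 0.02, -1, -6, 0], [0.0, -0.007, 0.12, 0.02, -1.8, -10, 0], [0.0, -0.0082, 0.145, 0.015, -2.3, -13, 0], [0.0, -0.0082, 0.1546, 0.0, -2.63, -14.57, 0], [0.0, -0.0082, 0.1546, -0.0098, -2.63, -14.57, 0], [0.0, -0.0082, 0.1546, -0.0098, -2.63, -14.57, 0], [0.0, -0.0082, 0.1546, -0.0098, -2.63, -14.57, 0]],
  ],
)

```text
time: 26.25
tool_pos: [0.5034, 0.0614, 0.1956]
tcp_rot: [2.251, 1.878, 0.243]
wrist_force: [0.2, 0.6, -0.9]
width: 0.508
```

```bash
python3 -c "
from h import *
go('P4',.0235,[.08,.05,.02,.0])"
```

```text
pos [0.50336304 0.06135796 0.1956122 ] toolz [ 0.252 -0.047 -0.967] w 0.508
0.08 [ 0.0055 -0.0005 -0.0237]
0.05 [ 0.0131 -0.002  -0.0527]
0.02 [ 0.0208 -0.0034 -0.0817]
0.0 [ 0.0259 -0.0043 -0.101 ]
turn to tilt [-0.01 -0.15  0.  ]
```

Call:
step_arm(
  motion=[
    [[0.0, 0.0055, -0.0005, -0.02, 0, 0, 0], [0.0, 0.007, -0.001, -0.03, 0, 0, 0], [0.0, 0.0131, -0.002, -0.0527, 0, 0, 0], [0.0, 0.017, -0.0027, -0.068, 0, 0, 0], [0.0, 0.0208, -0.0034, -0.0817, 0, 0, 0], [0.0, 0.024, -0.004, -0.093, 0, 0, 0], [0.0, 0.0257, -0.0043, -0.1, 0, 0, 0], [0.0, 0.0257, -0.0043, -0.1, 0, 0, 0]],
  ],
)

```text
time: 27.25
tool_pos: [0.5291, 0.0571, 0.0953]
tcp_rot: [2.251, 1.879, 0.243]
wrist_force: [0.0, 0.1, -1.3]
width: 0.51
```

Call:
step_arm(
  motion=[
    [[0.0, 0, 0, -0.0005, 0, 0, 0], [0.07, 0, 0, -0.0005, 0, 0, 0], [0.07, 0, 0, -0.0005, 0, 0, 0], [0.07, 0, 0, -0.0005, 0, 0, 0], [0.07, 0, 0, -0.0005, 0, 0, 0], [0.07, 0, 0, 0, 0, 0, 0], [0.07, -0.004, 0.001, 0.015, 0, 0, 0], [0.07, -0.01, 0.002, 0.04, 0, 0, 0]],
  ],
)

```text
time: 28.25
tool_pos: [0.5182, 0.059, 0.1355]
tcp_rot: [2.252, 1.879, 0.24]
wrist_force: [-0.6, 1.1, 0.7]
width: 0.822
```

Call:
step_arm(
  motion=[
    [[0.07, -0.01, 0.002, 0.04, 0, 0, 0], [0.07, -0.02, 0.004, 0.08, 0, 0, 0], [0.07, -0.03, 0.006, 0.12, 0, 0, 0], [0.07, -0.05, 0, 0.14, 0, 0, 0], [0.07, -0.07, -0.03, 0.14, 0, 0, 0], [0.07, -0.08, -0.06, 0.14, 0, 0, 0], [0.07, -0.08, -0.08, 0.14, 0, 0, 0], [0.07, -0.08, -0.08, 0.14, 0, 0, 0]],
  ],
)

```text
time: 29.25
tool_pos: [0.4379, -0.0219, 0.2766]
tcp_rot: [2.254, 1.876, 0.242]
wrist_force: [0.4, -0.1, -0.5]
width: 0.82
```

```bash
python3 -c "
from h import *
s=read_state();print(s['tool_pos'],s['width'],s['wrist_force'])
chk(['P1','P2','P3','P4'])
chk(['P1','P2','P3','P4'],'pics/c5.png')"
```

```text
[ 0.43792528 -0.02187532  0.2766247 ] 0.8198791128012664 [ 0.39991397 -0.13304242 -0.49079336]
P1 382 0.1239 [0.5746 0.3051 0.1196]
P2 755 0.1238 [0.5592 0.2232 0.1194]
P3 488 0.1241 [0.5431 0.1406 0.1196]
P4 612 0.1265 [0.5296 0.0548 0.1215]
P1 380 0.1233 [0.5743 0.3063 0.1191]
P2 756 0.1245 [0.5598 0.2252 0.1199]
P3 493 0.1237 [0.5437 0.1399 0.1196]
P4 614 0.1237 [0.5273 0.0577 0.1194]
```

View pics/c5.png

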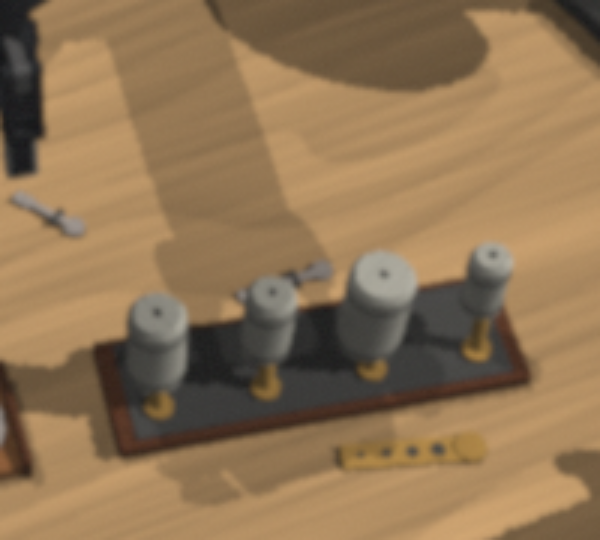

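All four caps hang seated (alto 160,340; B-flat 270,320; bass 380,310; soprano 490,280) and the gripper is clear. Handing in.

```bash
python3 -c "
from workcell import *
print(finish_job())"
```

```text
the job is handed in; nothing more can be done
None
```

All four caps were moved to the draining rack in mirrored order and the job was handed in at about 29.5 s of the 115 s allowed. From the leftmost peg to the rightmost, the row is now soprano, bass, B-flat, alto. I gripped each cap from above and lifted it straight off its stub. I then tilted it 15° to match the peg, lowered it along the peg and let it go.

- **Seating:** in the last depth check all four cap tops were at about 0.124 m, close to the expected height for a cap resting on the dome. Each sat within a few mm of its peg's measured position.
- **Stillness:** two readings in a row agreed to about 3 mm, which is camera noise, so I saw no movement. I had no direct speed measurement.
- **Robot and surroundings:** the gripper was clear of everything at the end. The brown and turquoise look-alikes were not touched.
- **Disagreements:** the two fixed cameras differed by 2–3 mm when locating the caps and pegs, so I used averages. The trained networks' positions from the two cameras differed by up to about 2 cm, so I used them only to identify the caps, and measured positions from depth.

No check failed, and no verdict was reported.

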